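Load the paint shaker's drum and slide it in

ROBOT

A 6-joint arm with a two-finger parallel gripper is mounted at the origin on the work surface. World frame = base frame: x ahead of the robot, y to its left, z up, the work surface at z = 0. Lengths are in m, angles in rad, forces in N, time in s.
With the tool pointing down it reaches from about 0.225 to 0.875 m from the base axis. Payload 3.4 kg.
Tool frame: the origin (TCP) lies at the very end of the fingers, on their centre line; the grasp point (between the pads) lies 19 mm behind it; z points along the fingers, x is the direction in which the jaws open and shut, and the axes are right-handed (so a half turn about z gives the same grasp; the last joint's range is limited). The gripper opens to 85 mm and grips with 20 to 120 N. Pads are 22 mm wide; open, the fingers measure 114 mm over their backs; the gripper's body (76 mm by 85 mm) begins 54 mm behind the grasp point. The pads swing forward as they close: fully open they stand 13 mm farther back than shut.
Start: joints at [1.032, 0.276, 1.505, -0, 1.361, -0.121], TCP at [0.233, 0.526, 0.231] pointing down, gripper open.
Joint ranges: [-2.89, 2.89], [-0.75, 2.08], [0.22, 2.7], [-1.18, 4.32], [0.11, 2.71], [-2.7, 2.7]. Speed limits (rad/s): [2.57, 2.57, 3.14, 3.14, 3.14, 3.14].

INTERFACE

Orientations are given as a unit quaternion [w, x, y, z].
In Python, from rig import manip gives the robot as it stands.
- The arm moves only by the tool carry_out, never from a script. Its argument "series" is a list of rows, each a list of 2 entries, a list of its own where there are three numbers: the shift along the tool's x, y, z in mm, then the turn about the tool's z in degrees. A call has 1 to 10 rows; each row shifts and turns the pose as measured when the row begins, along the tool's axes as they then stand; what a row does not reach is not made up. A row lasts 1/12 s, in which the tool goes at most 41.7 mm and 7.16 degrees, less where a joint would pass 70% of its speed; a pose out of reach is approached as far as the arm can. A call is refused whole if a number of a shift passes 41.7 or a number of a turn 7.16, either way. A call with a gripper value outside its range is refused whole. "fingers" is the finger opening in mm, from 0 to 85.4, set as the call begins (left out, the last holds). The fingers move at their own pace and stop on an object; "squeeze" is the grip in N (left out, the last holds). Time passes only in rows, so rows that do not move let the fingers close. It gives the time, the measured TCP pose, the force and the opening at its end, in the units of the state.
- manip.get_state(): the state, without advancing time (a new reading comes with each control period).
- manip.get_image(name): name is "scene" or "side" or "wrist"; returns a dict with "frame" (420x560x3 uint8, blue, green, red), "K" (3x3 intrinsics, pixels), "rvec" (rotation vector, rad) and "tvec" (3), from world to camera coordinates, as OpenCV has them; the wrist camera has in their place "mount" (4x4, takes a point from camera to tool coordinates, whose origin is the TCP and whose axes are the tool frame's). Camera axes: x right, y down, z forward; pixel columns grow to the right and rows downward; lengths in m; the calibration is good to about 2 mm. A picture is of the moment at which its call begins: read the wrist's pose just before it. There is no depth.
- manip.sign_off(): hands the job in, once; it reports no verdict.
The state is a dict: "clock": time; "qpos": joint angles; "qd": joint speeds; "effort": joint torques, N m; "position": TCP position; "ee_rot": TCP orientation; "contact_force": force on the tool from outside, world axes, zero at the start; "moment": the same for the moment, N m; "width": finger opening in m.
Only numpy, scipy, OpenCV 4.12 (cv2) and the standard library are available. Lean on these libraries where they do the work, as an engineer would, in place of code of your own. Each camera call takes 0.05 s, during which the arm holds its last target. There are 200 camera calls.

TASK

Pack the two paint bottles that stand on the table upright into the two empty places of the paint shaker's round drum, lowering each right down onto the drum's floor before letting go, so that all seven stand in a close cluster. Only then slide the carriage by its red handle fully in under the shaker's head, against the stop, and let go. Tip no bottle over and leave the other things on the table where they are.

Things in the scene. Friction and masses are not known exactly. Their poses are not given: they have to be found in the camera images.
- drum_floor (a point): centre of the inner floor of the open aluminium drum on the shaker's carriage: inside diameter 144 mm, wall 4 mm, rim 58 mm above the floor, floor 24 mm above the table. Seven places in a hexagon: one in the middle, six around it 47 mm away at 0, 60, 120.. degrees from this x axis; about 3 mm free between bottles. Any two are empty. z up; -y: the way the carriage slides in
- handle_grip (a point): point to grip on the carriage's upright red handle: 22 mm diameter, red from 35 mm below this point to 25 mm above it; the point is 105 mm above the table and 150 mm from the drum's centre, on the side away from the shaker's head; it moves with the carriage
- carriage (a joint): how far the carriage (drum and handle) is slid in, m: 0 at the start, fully out; 0.22 fully in against its stop, the drum under the head. Runs level and straight, drag about 1.5 N plus 3 N per m/s, stays where it is left
- shaker: fixed base of the white paint shaker (grey rail plate 10 mm thick); origin on the table under the drum's place when out. The overhanging head begins 150 mm from there towards -y and is 170 mm wide; underside 170 mm, top 225 mm above the table; a column 250 mm tall stands 320 to 410 mm away in -y
- bottle1_mid (a point): red paint bottle with a slim white cap, 130 mm tall, about 110 g, at the start in one of the drum's places; point on its axis half-way up (65 mm above the underside), z to the cap. Body 44 mm diameter, 74 mm high, rounded foot; cone up to 86 mm; then the cap, 18 mm diameter, to grip. Caps in the drum are 47 mm apart: open the fingers little there
- bottle2_mid (a point): orange paint bottle with a slim white cap, 130 mm tall, about 110 g, at the start in one of the drum's places; point on its axis half-way up (65 mm above the underside), z to the cap. Body 44 mm diameter, 74 mm high, rounded foot; cone up to 86 mm; then the cap, 18 mm diameter, to grip. Caps in the drum are 47 mm apart: open the fingers little there
- bottle3_mid (a point): yellow paint bottle with a slim white cap, 130 mm tall, about 110 g, at the start in one of the drum's places; point on its axis half-way up (65 mm above the underside), z to the cap. Body 44 mm diameter, 74 mm high, rounded foot; cone up to 86 mm; then the cap, 18 mm diameter, to grip. Caps in the drum are 47 mm apart: open the fingers little there
- bottle4_mid (a point): magenta paint bottle with a slim white cap, 130 mm tall, about 110 g, at the start in one of the drum's places; point on its axis half-way up (65 mm above the underside), z to the cap. Body 44 mm diameter, 74 mm high, rounded foot; cone up to 86 mm; then the cap, 18 mm diameter, to grip. Caps in the drum are 47 mm apart: open the fingers little there
- bottle5_mid (a point): purple paint bottle with a slim white cap, 130 mm tall, about 110 g, at the start in one of the drum's places; point on its axis half-way up (65 mm above the underside), z to the cap. Body 44 mm diameter, 74 mm high, rounded foot; cone up to 86 mm; then the cap, 18 mm diameter, to grip. Caps in the drum are 47 mm apart: open the fingers little there
- bottle6_mid (a point): pink paint bottle with a slim white cap, 130 mm tall, about 110 g, at the start standing alone on the table, to be packed; point on its axis half-way up (65 mm above the underside), z to the cap. Body 44 mm diameter, 74 mm high, rounded foot; cone up to 86 mm; then the cap, 18 mm diameter, to grip. Caps in the drum are 47 mm apart: open the fingers little there
- bottle7_mid (a point): blue paint bottle with a slim white cap, 130 mm tall, about 110 g, at the start standing alone on the table, to be packed; point on its axis half-way up (65 mm above the underside), z to the cap. Body 44 mm diameter, 74 mm high, rounded foot; cone up to 86 mm; then the cap, 18 mm diameter, to grip. Caps in the drum are 47 mm apart: open the fingers little there
- spray_can: bystander, leave alone: green spray can, 52 mm across, 160 mm tall; origin at the centre of its underside
- glue: bystander, leave alone: red glue bottle with a pointed nozzle and paper label, 48 mm across, 125 mm tall; origin at the centre of its underside
- white_box: bystander, leave alone: empty white open box, 100 x 100 x 80 mm; origin at the centre of its underside
- sanding_block: bystander, leave alone: dark grey sanding block, 110 x 65 x 32 mm; origin at the centre of its underside
- screwdriver: bystander, leave alone: screwdriver with a wooden handle, 190 mm, lying; origin at the centre of its underside, lying along its x axis

How it is judged:
On the way, in this order (a step that is already met when the one before it is completed fails the run):
1. all seven bottles stand upright on the drum's floor, let go, with the carriage still out (horizontal distance between each of bottle1_mid, bottle2_mid, bottle3_mid, bottle4_mid, bottle5_mid, bottle6_mid, bottle7_mid and drum_floor below 0.054 m and z of bottle1_mid in the frame of drum_floor between 0.06 and 0.069 m and angle between each of bottle1_mid, bottle2_mid, bottle3_mid, bottle4_mid, bottle5_mid, bottle6_mid, bottle7_mid's own z axis and vertical below 0.09 rad and z of bottle2_mid in the frame of drum_floor between 0.06 and 0.069 m and z of bottle3_mid in the frame of drum_floor between 0.06 and 0.069 m and z of bottle4_mid in the frame of drum_floor between 0.06 and 0.069 m and z of bottle5_mid in the frame of drum_floor between 0.06 and 0.069 m and z of bottle6_mid in the frame of drum_floor between 0.06 and 0.069 m and z of bottle7_mid in the frame of drum_floor between 0.06 and 0.069 m and value of joint carriage below 0.02 m and contact force between the fingers and bottle6 below 0.1 N and contact force between the fingers and bottle7 below 0.1 N), for 0.2 s.
2. the carriage is fully in under the head (value of joint carriage above 0.212 m), for 0.2 s.
At the end, for the whole second after the job is handed in: The carriage is within 8 mm of its inner stop and at rest, and all seven bottles stand still in the drum: within 54 mm of its middle, on its floor (to about 4 mm), upright to 5 degrees (horizontal distance between each of bottle1_mid, bottle2_mid, bottle3_mid, bottle4_mid, bottle5_mid, bottle6_mid, bottle7_mid and drum_floor below 0.054 m and z of bottle1_mid in the frame of drum_floor between 0.06 and 0.069 m and angle between each of bottle1_mid, bottle2_mid, bottle3_mid, bottle4_mid, bottle5_mid, bottle6_mid, bottle7_mid's own z axis and vertical below 0.09 rad and z of bottle2_mid in the frame of drum_floor between 0.06 and 0.069 m and z of bottle3_mid in the frame of drum_floor between 0.06 and 0.069 m and z of bottle4_mid in the frame of drum_floor between 0.06 and 0.069 m and z of bottle5_mid in the frame of drum_floor between 0.06 and 0.069 m and z of bottle6_mid in the frame of drum_floor between 0.06 and 0.069 m and z of bottle7_mid in the frame of drum_floor between 0.06 and 0.069 m and value of joint carriage above 0.212 m and velocity of joint carriage below 0.01 m/s and linear speed of each of bottle1, bottle2, bottle3, bottle4, bottle5, bottle6, bottle7 below 0.03 m/s); the robot touches nothing.
It fails at once if a bystander is shifted by more than 30 mm (distance of any of spray_can, glue, white_box, sanding_block, screwdriver from where it was at the start of the episode above 0.03 m).
It fails at once if a bottle is tipped by more than about 40 degrees (angle between any of bottle1_mid, bottle2_mid, bottle3_mid, bottle4_mid, bottle5_mid, bottle6_mid, bottle7_mid's own z axis and vertical above 0.7 rad).
It fails at once if a bottle is let go above the drum, more than 20 mm over its seat ((contact force between the fingers and bottle6 below 0.01 N and horizontal distance between bottle6_mid and drum_floor below 0.06 m and z of bottle6_mid in the frame of drum_floor above 0.085 m) or (contact force between the fingers and bottle7 below 0.01 N and horizontal distance between bottle7_mid and drum_floor below 0.06 m and z of bottle7_mid in the frame of drum_floor above 0.085 m)).
It fails at once if the carriage is slid in while one of the two bottles from the table is still outside the drum (value of joint carriage above 0.05 m and horizontal distance between any of bottle6_mid, bottle7_mid and drum_floor above 0.06 m).
It also fails if it takes over 67 s, if anything falls off the work surface, if the arm or the gripper's body presses on something with over 40 N, if the wrist force passes 120 N, or if a joint passes its speed limit or range.

## Working session

There is one attempt and no reset: what is moved stays moved. The work goes in short steps, Python scripts to look and compute and a tool call to move; the robot and the scene stay as the last step left them, time stands still between calls to the robot, and variables do not carry over. Pictures are saved under pics/ and viewed, about 8 in all and at most 12, crops included, and the job is handed in when it is done.

Besides the shell and the picture viewer there is one more tool, called by a JSON object that holds its "op" and its "data", one argument or row to a line. carry_out: Moves the arm, as the interface text tells. Its arguments: {"type":"object","properties":{"series":{"type":"array","items":{"type":"array"}},"fingers":{"type":"number"},"squeeze":{"type":"number"}},"required":["series"]}

```bash
mkdir -p pics; ls; cat > h.py <<'E'
import numpy as np, cv2
from rig import manip
from scipy.spatial.transform import Rotation as R
def rot(q): return R.from_quat([q[1],q[2],q[3],q[0]]).as_matrix()
def shot(name):
    s=manip.get_state(); d=manip.get_image(name); K=np.array(d["K"],float)
    if name=="wrist":
        M=np.array(d["mount"]); A=rot(s["ee_rot"]); Rc=A@M[:3,:3]; c=A@M[:3,3]+np.array(s["position"])
    else:
        Rw=cv2.Rodrigues(np.array(d["rvec"],float))[0]; Rc=Rw.T; c=-Rw.T@np.array(d["tvec"],float).ravel()
    return np.array(d["frame"]),K,Rc,c,s
def ray(v,uv,z):
    _,K,Rc,c,_=v; r=Rc@np.linalg.solve(K,[uv[0],uv[1],1.]); return c+r*(z-c[2])/r[2]
def proj(v,p):
    _,K,Rc,c,_=v; q=K@(Rc.T@(np.array(p)-c)); return q[:2]/q[2]
E
python3 - <<'E'
from h import *
import pickle
for n in ["scene","side","wrist"]:
    v=shot(n); cv2.imwrite(f"pics/{n}0.png",v[0]); pickle.dump(v,open(n+"0.pkl","wb")); print(n,v[3].round(3),v[2][:,2].round(2))
print(v[4])
E
```

```text
pics
scene [1.045 0.232 0.624] [-0.65 -0.14 -0.75]
side [ 0.438 -0.431  0.632] [ 0.2   0.71 -0.67]
wrist [0.167 0.555 0.373] [ 0.26 -0.12 -0.96]
{'clock': 0.1, 'qpos': array([ 1.03199137e+00,  2.76503583e-01,  1.50598825e+00,  2.32579669e-05,
        1.36071263e+00, -1.20976124e-01]), 'qd': array([ 4.73829090e-04, -1.82375289e-03, -2.69393186e-03, -1.67660246e-03,
       -9.27445148e-05, -1.37493324e-03]), 'effort': array([ 1.30689641e-03, -4.17698336e+01, -2.46406406e+01, -2.62722569e-04,
        5.80759413e-03,  2.72780932e-05]), 'position': array([0.23306507, 0.52513683, 0.23054957]), 'ee_rot': array([ 3.44320470e-04,  8.38385520e-01,  5.45077124e-01, -7.28735765e-04]), 'contact_force': array([ 1.12074224,  0.53135849, -0.6613731 ]), 'moment': array([-0.03010507,  0.05167894,  0.04040822]), 'width': 0.08566176104013358}
```

View pics/scene0.png

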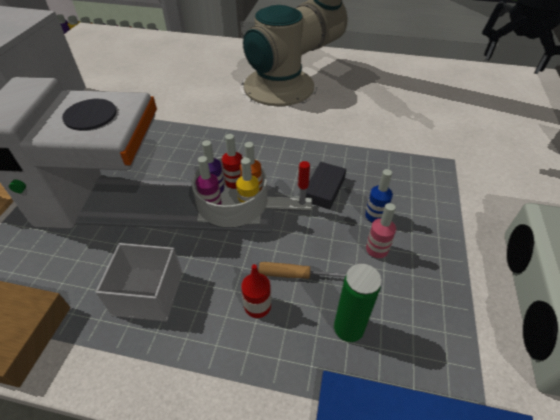

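View pics/side0.png

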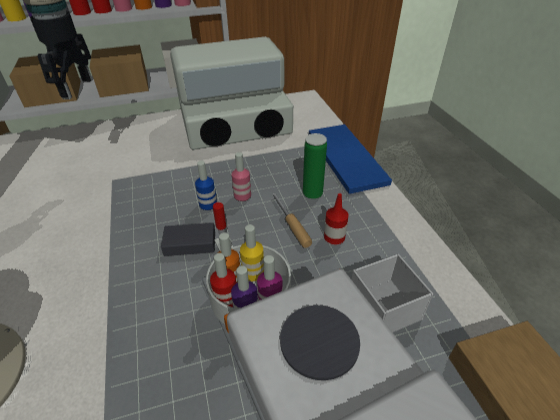

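The scene view shows the loose caps' tops at about (387,174) for blue and (390,208) for pink, and the drum near (230,190) with the handle's top at (304,164). In the side view they are at (201,163), (239,154) and (219,206). I'll triangulate these.

```bash
cat > m.py <<'E'
from h import *
import pickle
from scipy.optimize import least_squares
a,b=[pickle.load(open(n+"0.pkl","rb")) for n in("scene","side")]
# name: scene px, side px, z of top
P=dict(blue=((387,174),(201,163),.13),pink=((390,208),(239,154),.13),handle=((304,164),(219,206),.13),
 red=((230,139),(220,257),.154),orange=((249,147),(225,237),.154),yellow=((247,162),(250,229),.154),purple=((208,145),(242,269),.154),magenta=((204,161),(268,259),.154))
X={}
for k,(u,w,z) in P.items():
    p=ray(a,u,z);q=ray(b,w,z);X[k]=(p+q)/2;print(k,p.round(4),q.round(4))
def res(p):
    x,y,t=p;u=np.array([np.cos(t),np.sin(t)])
    pl=[np.zeros(2)]+[.047*np.array([np.cos(t+i*np.pi/3),np.sin(t+i*np.pi/3)]) for i in range(6)]
    o=[]
    for k in ["red","orange","yellow","purple","magenta"]:
        d=[X[k][:2]-[x,y]-q for q in pl]; o+=list(min(d,key=np.linalg.norm))
    # handle along +y of the frame
    o+=list(X["handle"][:2]-[x,y]-.15*np.array([-np.sin(t),np.cos(t)])); return o
m=np.mean([X[k][:2] for k in["red","orange","yellow","purple","magenta"]],0);h=X["handle"][:2]-m
best=min((least_squares(res,[m[0]+i*.01,m[1]+j*.01,np.arctan2(-h[0],h[1])]) for i in range(-3,4) for j in range(-3,4)),key=lambda r:r.cost)
x,y,t=best.x;print(best.x,np.round(best.fun*1e3,1))
for i in range(-1,6):
    c=np.array([x,y])+(0 if i<0 else .047*np.array([np.cos(t+i*np.pi/3),np.sin(t+i*np.pi/3)]))
    print(i*60,c.round(4),[(k,round(1e3*np.linalg.norm(X[k][:2]-c))) for k in X if np.linalg.norm(X[k][:2]-c)<.02])
E
python3 m.py; python3 - <<'E'
import cv2,numpy as np
a=cv2.imread("pics/scene0.png")[125:225,180:320];b=cv2.imread("pics/side0.png")[195:325,190:310]
a=cv2.resize(a,None,fx=4,fy=4,interpolation=cv2.INTER_CUBIC)[:400];b=cv2.resize(b,None,fx=4,fy=4,interpolation=cv2.INTER_CUBIC)
c=np.zeros((600,800,3),np.uint8);a=cv2.resize(a,(420,300));b=cv2.resize(b,(378,410));c[:300,:420]=a;c[:410,422:]=b
cv2.imwrite("pics/c1.png",c)
E
```

```text
blue [0.4777 0.316  0.13  ] [0.4725 0.3076 0.13  ]
pink [0.5642 0.3237 0.13  ] [0.5615 0.3168 0.13  ]
handle [0.483  0.1593 0.13  ] [0.4851 0.151  0.13  ]
red [0.4685 0.009  0.154 ] [ 0.462  -0.0015  0.154 ]
orange [0.4844 0.0518 0.154 ] [0.4783 0.0406 0.154 ]
yellow [0.5271 0.0596 0.154 ] [0.5238 0.0467 0.154 ]
purple [ 0.4953 -0.0268  0.154 ] [ 0.4907 -0.0365  0.154 ]
magenta [ 0.5413 -0.0185  0.154 ] [ 0.5354 -0.0288  0.154 ]
[0.50987106 0.01052828 0.17056213] [ 1.7  1.2  1.5 -0.5 -0.7 -1.5 -0.6  1.9 -1.6  2.  -0.4 -3.2]
-60 [0.5099 0.0105] []
0 [0.5562 0.0185] []
60 [0.5261 0.0546] [('yellow', 2)]
120 [0.4798 0.0467] [('orange', 2)]
180 [0.4636 0.0026] [('red', 2)]
240 [ 0.4936 -0.0336] [('purple', 2)]
300 [ 0.5399 -0.0256] [('magenta', 3)]
```

View pics/c1.png

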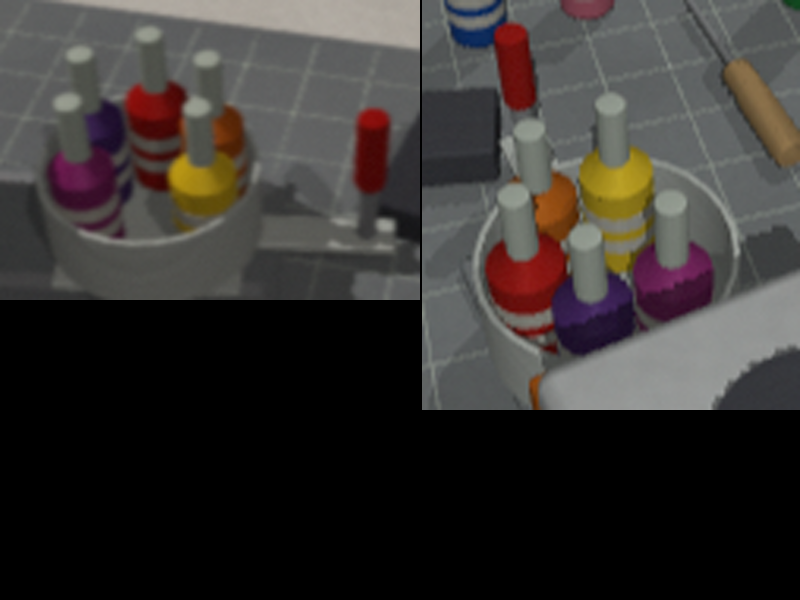

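Two places are empty: the middle one, about (0.510,0.011), and the 0° one, about (0.556,0.019). The two views disagree by about 8 mm in y, so I'll go over the loose bottles and look from near.

{"op": "carry_out", "data": {
  "series": [
    [[-7.5,34.5,0],0],
    [[-7.5,34.5,0],0],
    [[-7.5,34.5,0],0],
    [[-7.5,34.5,0],0],
    [[-7.5,34.5,0],0],
    [[-7.5,34.5,0],0],
    [[-7.5,34.5,0],0],
    [[-7.5,34.5,0],0],
    [[-7.5,34.5,0],0],
    [[-7.5,34.5,0],0]
  ],
  "fingers": 45
}}

```text
clock: 0.98
position: [0.5223, 0.3135, 0.2257]
ee_rot: [-0.002, 0.834, 0.551, -0.004]
contact_force: [0.4, 1.0, -0.2]
width: 0.0449
```

{"op": "carry_out", "data": {
  "series": [
    [[0,0,0],-6.8],
    [[0,0,0],-6.8],
    [[0,0,0],-6.8],
    [[0,0,0],-6.8],
    [[0,0,0],-6.8],
    [[0,0,0],0],
    [[0,0,0],0]
  ]
}}

```text
clock: 1.57
position: [0.5306, 0.3046, 0.2212]
ee_rot: [-0.002, 0.632, 0.775, -0.006]
contact_force: [-0.0, 0.7, 0.2]
width: 0.0451
```

```bash
python3 - <<'E'
from h import *
import pickle
v=shot("wrist");pickle.dump(v,open("w1.pkl","wb"));cv2.imwrite("pics/w1.png",v[0])
s=v[4];print(s["clock"],s["position"].round(4),rot(s["ee_rot"]).round(3),s["qpos"].round(2),s["width"])
for p in [(.475,.312,.13),(.563,.32,.13)]:print(proj(v,p).round(1))
E
```

```text
1.5667 [0.5306 0.3046 0.2212] [[-0.201  0.98  -0.011]
 [ 0.98   0.201 -0.007]
 [-0.004 -0.012 -1.   ]] [ 0.41  0.34  1.43 -0.    1.38 -1.36] 0.045131826184751624
[307.7 133.4]
[291.3 259.8]
```

View pics/w1.png

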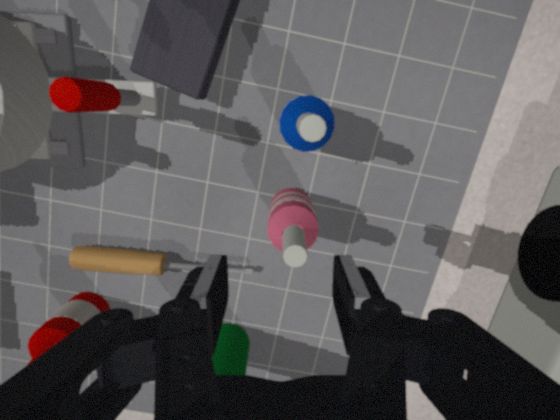

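The wrist view shows the blue cap's top at (313,127), the pink one at (295,254) and the handle's top at (67,94).

```bash
cat >> h.py <<'E'
def tool(v,d):  # world delta (m) -> tool mm
    return (rot(v[4]["ee_rot"]).T@np.array(d)*1e3).round(1)
E
python3 - <<'E'
from h import *
import pickle
v=pickle.load(open("w1.pkl","rb"));g=v[0]
for n,u,z in [("blue",(313,127),.13),("pink",(295,254),.13),("handle",(67,94),.13)]:
    x0,y0=u;c=g[y0-22:y0+22,x0-22:x0+22].astype(int);hsv=cv2.cvtColor(c.astype(np.uint8),cv2.COLOR_BGR2HSV)
    p=ray(v,u,z);q=v[3]+(p-v[3])*1;print(n,p.round(4), "go", tool(v,np.append(p[:2],.093)-v[4]["position"]))
    if n!="handle":
        gray=c.min(2);m=(gray>150).astype(np.uint8);k,l,st,ce=cv2.connectedComponentsWithStats(m)
        for i in range(1,k):
            if st[i,4]>40: print(st[i], ce[i]+[x0-22,y0-22])
E
```

```text
blue [0.4704 0.3144 0.13  ] go [ 22.2 -55.5 128.8]
[  9  10  25  26 489] [311.69120654 127.66666667]
pink [0.5581 0.3216 0.13  ] go [ 11.7  31.9 127.7]
[ 11  14  22  21 365] [294.48767123 255.94246575]
handle [0.4815 0.1596 0.13  ] go [-131.7  -75.7  129.7]
```

{"op": "carry_out", "data": {
  "series": [
    [[6,16,10],0],
    [[6,16,15],0],
    [[0,0,20],0],
    [[0,0,20],0],
    [[0,0,0],0],
    [[0,0,0],0]
  ]
}}

```text
clock: 2.12
position: [0.5604, 0.3244, 0.1553]
ee_rot: [-0.001, 0.637, 0.771, -0.004]
contact_force: [-0.8, 0.8, 0.3]
width: 0.0451
```

```bash
python3 - <<'E'
from h import *
v=shot("wrist");cv2.imwrite("pics/w2.png",v[0]);s=v[4];print(s["clock"],s["position"].round(4),rot(s["ee_rot"])[:,2].round(3))
p=proj(v,(.558,.3216,.13));print(p)
g=v[0];y0,x0=int(p[1]),int(p[0]);a,b=max(y0-60,0),max(x0-60,0)
m=(g[a:y0+60,b:x0+60].min(2)>150).astype(np.uint8);k,l,st,ce=cv2.connectedComponentsWithStats(m)
for i in range(1,k):
    if st[i,4]>100:
        u=ce[i]+[b,a];r=ray(v,u,.13);print(st[i],u,r.round(4),tool(v,np.append(r[:2],.093)-s["position"]))
# grasp centre at pad: where should the cap be
print(proj(v,np.array(s["position"])))
E
```

```text
2.1167 [0.5604 0.3244 0.1553] [-0.008 -0.005 -1.   ]
[273.75841423 244.9199095 ]
[ 45  49  30  27 376] [269.64095745 242.52925532] [0.5571 0.3193 0.13  ] [-4.1 -3.6 62.4]
[277.85537885 272.87253172]
```

View pics/w2.png

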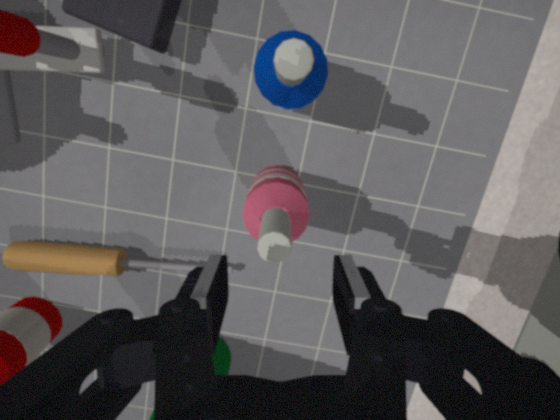

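The pink cap's top is at (274,247), within 3 mm of the finger centre plane. I'll go down and grip.

{"op": "carry_out", "data": {
  "series": [
    [[-2.5,-1,15],0],
    [[0,0,20],0],
    [[0,0,20],0],
    [[0,0,6],0],
    [[0,0,0],0]
  ]
}}

```text
clock: 2.58
position: [0.563, 0.3233, 0.1009]
ee_rot: [0.002, 0.638, 0.77, 0.001]
contact_force: [0.5, -0.2, 0.4]
width: 0.0451
```

{"op": "carry_out", "data": {
  "series": [
    [[0,0,0],0],
    [[0,0,0],0],
    [[0,0,0],0],
    [[0,0,0],0],
    [[0,0,0],0],
    [[0,0,0],0]
  ],
  "fingers": 5,
  "squeeze": 40
}}

```text
clock: 3.08
position: [0.5658, 0.3247, 0.1073]
ee_rot: [0.004, 0.638, 0.77, 0.005]
contact_force: [-0.1, 0.2, -2.3]
width: 0.0166
```

{"op": "carry_out", "data": {
  "series": [
    [[0,0,0],0]
  ],
  "fingers": 35
}}

```text
clock: 3.17
position: [0.566, 0.3248, 0.1077]
ee_rot: [0.004, 0.638, 0.77, 0.006]
contact_force: [0.4, -1.0, -0.8]
width: 0.0274
```

{"op": "carry_out", "data": {
  "series": [
    [[0,0,0],0]
  ]
}}

```text
clock: 3.25
position: [0.5662, 0.3249, 0.1081]
ee_rot: [0.004, 0.638, 0.77, 0.006]
contact_force: [0.4, -0.5, 0.4]
width: 0.0348
```

{"op": "carry_out", "data": {
  "series": [
    [[0,-3,8],0]
  ]
}}

```text
clock: 3.33
position: [0.5651, 0.3251, 0.1016]
ee_rot: [0.005, 0.639, 0.77, 0.008]
contact_force: [0.3, 0.0, 0.0]
width: 0.0353
```

{"op": "carry_out", "data": {
  "series": [
    [[0,-3,8],0]
  ]
}}

```text
clock: 3.42
position: [0.5622, 0.3246, 0.0933]
ee_rot: [0.005, 0.639, 0.77, 0.008]
contact_force: [-0.0, 0.2, -0.8]
width: 0.0355
```

{"op": "carry_out", "data": {
  "series": [
    [[0,0,0],0]
  ]
}}

```text
clock: 3.5
position: [0.5604, 0.3239, 0.0912]
ee_rot: [0.004, 0.639, 0.77, 0.007]
contact_force: [-0.3, 0.7, -0.3]
width: 0.035
```

{"op": "carry_out", "data": {
  "series": [
    [[-1.5,-0.5,0.4],0],
    [[-0.5,-0.2,0.4],0],
    [[0,-0.2,0.4],0],
    [[0,-0.2,0.4],0],
    [[0,-0.2,0.4],0]
  ],
  "fingers": 5,
  "squeeze": 40
}}

```text
clock: 3.92
position: [0.5593, 0.3216, 0.0895]
ee_rot: [0.004, 0.638, 0.77, 0.007]
contact_force: [-0.4, -1.0, 2.7]
width: 0.0167
```

```bash
python3 - <<'E'
from h import *
v=shot("side");w=shot("wrist");s=w[4];print(s["clock"],s["position"].round(4),rot(s["ee_rot"]).round(3))
c=np.hstack([cv2.resize(v[0][120:300,150:350],(400,360)),cv2.resize(w[0],(400,360))]);cv2.imwrite("pics/c2.png",c)
E
```

```text
3.9667 [0.5593 0.3216 0.0895] [[-0.185  0.983  0.015]
 [ 0.983  0.185  0.005]
 [ 0.002  0.016 -1.   ]]
```

View pics/c2.png

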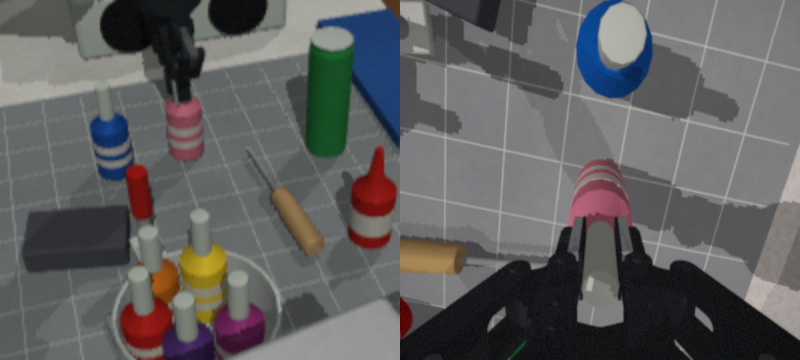

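The pink bottle is gripped squarely by the cap. I'll lift it and carry it beside and above the drum.

{"op": "carry_out", "data": {
  "series": [
    [[0,0,-15],0],
    [[0,0,-35],0],
    [[0,0,-40],0],
    [[0,0,-40],0],
    [[0,0,-40],0],
    [[0,0,-15],0],
    [[0,0,0],0]
  ]
}}

```text
clock: 4.6
position: [0.554, 0.3194, 0.2743]
ee_rot: [0.001, 0.639, 0.77, -0.0]
contact_force: [0.7, -0.7, -0.9]
width: 0.0168
```

{"op": "carry_out", "data": {
  "series": [
    [[-15,-2,0],0],
    [[-30,-3,0],0],
    [[-38,-4,0],0],
    [[-38,-4,0],0],
    [[-38,-4,0],0],
    [[-38,-4,0],0],
    [[-38,-4,0],0],
    [[-32,-4,0],0],
    [[-20,-2,0],0],
    [[-10,0,0],0]
  ]
}}

```text
clock: 5.43
position: [0.5684, 0.0042, 0.2511]
ee_rot: [-0.011, 0.636, 0.772, -0.013]
contact_force: [0.3, -0.1, -0.3]
width: 0.0171
```

```bash
python3 - <<'E'
from h import *
import pickle
v=shot("wrist");pickle.dump(v,open("w3.pkl","wb"));cv2.imwrite("pics/w3.png",v[0])
s=v[4];print(s["clock"],s["position"].round(4),rot(s["ee_rot"]).round(3),s["width"],s["contact_force"])
E
```

```text
5.4333 [0.5684 0.0042 0.2511] [[-0.191  0.981 -0.034]
 [ 0.982  0.191 -0.007]
 [-0.    -0.034 -0.999]] 0.01708040053730693 [ 0.34144368 -0.06954667 -0.34174823]
```

View pics/w3.png

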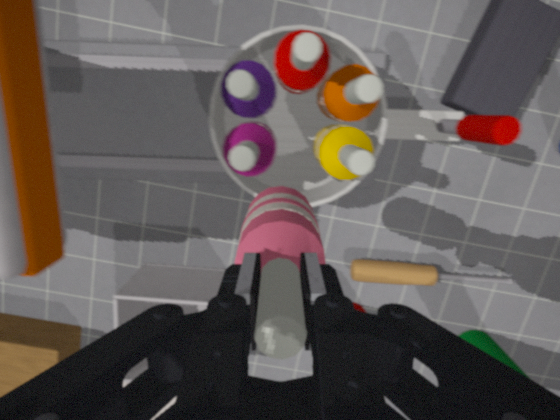

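The drum is seen from above. Cap tops are red (306,45), orange (370,88), yellow (362,160), purple (240,82) and magenta (243,156), with the handle's top at (506,129). The middle and the lower place are empty. I'll fit the hexagon.

```bash
cat > fit.py <<'E'
from h import *
import pickle
from scipy.optimize import least_squares
ANG=dict(yellow=60,orange=120,red=180,purple=240,magenta=300)
def fit(v,px,hp=None):
    X={k:ray(v,px[k],.154)[:2] for k in px}
    H=ray(v,hp,.13)[:2] if hp else None
    def f(p):
        o=[]
        for k in X:
            a=p[2]+np.radians(ANG[k]);o+=list(X[k]-p[:2]-.047*np.array([np.cos(a),np.sin(a)]))
        if H is not None:o+=list(H-p[:2]-.15*np.array([-np.sin(p[2]),np.cos(p[2])]))
        return o
    return least_squares(f,[.51,.01,.17]),H
def caps(v,px):
    q={}
    for k,(x,y) in px.items():
        a,b=max(y-24,0),max(x-24,0);c=v[0][a:y+25,b:x+25]
        m=((c.min(2)>115)&(c.max(2).astype(int)-c.min(2)<35)).astype(np.uint8);m=cv2.morphologyEx(m,cv2.MORPH_OPEN,np.ones((5,5)))
        n,l,st,ce=cv2.connectedComponentsWithStats(m);i=l[min(y-a,48),min(x-b,48)];q[k]=tuple(ce[i]+[b,a]) if i else (x,y);print(k,st[i],np.round(q[k],1))
    return q
E
python3 - <<'E'
from fit import *
v=pickle.load(open("w3.pkl","rb"))
px=dict(red=(306,45),orange=(370,88),yellow=(362,160),purple=(240,82),magenta=(243,156))
for h in [None,(506,129)]:
    r,H=fit(v,px,h);print(r.x,(r.fun*1e3).round(1),H)
print(ray(v,((208+387)/2,(25+207)/2),.082))
x,y,t=r.x
# rim ellipse check: project circle
for R_ in (.072,.076):
    P=np.array([proj(v,(x+R_*np.cos(a),y+R_*np.sin(a),.082)) for a in np.arange(0,6.28,.05)]);print(P.min(0),P.max(0))
E
```

```text
[0.50464781 0.00850938 0.16162776] [ 0.2 -0.7  0.6  0.9 -0.  -0.3 -0.2 -1.  -0.5  1.1] None
[0.50473219 0.0081817  0.15803961] [ 0.1 -0.5  0.4  1.1 -0.3  0.1 -0.1 -0.8 -0.5  1.5  0.4 -1.5] [0.48151988 0.15484044]
[0.50125343 0.00722422 0.082     ]
[212.86000361  27.7443136 ] [382.79720257 202.70711926]
[208.12642067  22.25769904] [387.54625398 207.013916  ]
```

{"op": "carry_out", "data": {
  "series": [
    [[0,-25,-5],0],
    [[0,-25,-5],0],
    [[0,-10,0],0],
    [[0,0,0],0],
    [[0,0,0],0],
    [[0,0,0],0]
  ]
}}

```text
clock: 5.98
position: [0.5061, -0.0077, 0.2544]
ee_rot: [-0.017, 0.637, 0.771, -0.016]
contact_force: [-0.0, -0.3, -1.6]
width: 0.0172
```

{"op": "carry_out", "data": {
  "series": [
    [[0,0,0],0],
    [[0,0,0],0]
  ]
}}

```text
clock: 6.15
position: [0.5077, -0.0065, 0.2537]
ee_rot: [-0.017, 0.636, 0.771, -0.016]
contact_force: [0.0, -0.4, -0.3]
width: 0.017
```

```bash
python3 - <<'E'
from fit import *
v=shot("wrist");pickle.dump(v,open("w4.pkl","wb"));cv2.imwrite("pics/w4.png",v[0])
s=v[4];print(s["clock"],s["position"].round(4),rot(s["ee_rot"]).round(3),s["qd"].round(3))
for k,a in ANG.items():
    print(k,proj(v,(.5047+.047*np.cos(.16+np.radians(a)),.0083+.047*np.sin(.16+np.radians(a)),.154)).round())
E
```

```text
6.15 [ 0.5077 -0.0065  0.2537] [[-0.19   0.981 -0.045]
 [ 0.982  0.191 -0.003]
 [ 0.006 -0.045 -0.999]] [ 0.011  0.016 -0.008  0.004 -0.01   0.002]
yellow [354. 246.]
orange [359. 182.]
red [302. 146.]
purple [242. 179.]
magenta [241. 243.]
```

View pics/w4.png

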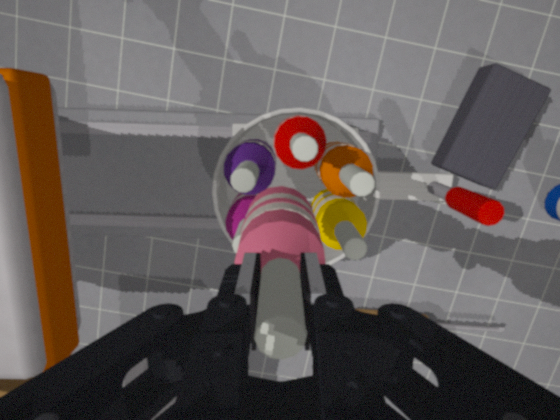

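The caps agree with the fit to about 2 mm: centre (0.5047,0.0083), yaw 0.16. The tool has crept into a tilt of about 2.6°, so I correct for where the bottle's foot really is and lower part-way.

{"op": "carry_out", "data": {
  "series": [
    [[10,3,0],0],
    [[5,2,0],0],
    [[0,0,8],0],
    [[0,0,14],0],
    [[0,0,14],0],
    [[0,0,8],0],
    [[0,0,0],0]
  ]
}}

```text
clock: 6.78
position: [0.5105, 0.0129, 0.2064]
ee_rot: [-0.016, 0.635, 0.772, -0.015]
contact_force: [-0.1, -0.4, -0.2]
width: 0.0172
```

```bash
cat >> fit.py <<'E'
def foot(s,zg=(.015,.005),L=.0895):
    A=rot(s["ee_rot"]);p=np.array(s["position"]);b=A[:2,2]-np.array(zg);f=p[:2]+L*b
    return f,p[2]-L,b
def report(s,tgt,**k):
    f,z,b=foot(s,**k);A=rot(s["ee_rot"]);d=np.append(np.array(tgt)-f,0);d[2]=0
    print("t",round(s["clock"],2),"tcp",s["position"].round(4),"foot",f.round(4),round(z,4),"lean",b.round(3),"tiltz",A[:2,2].round(3),"yaw",round(np.degrees(np.arctan2(A[1,0],A[0,0])),1),"tool dx,dy",(A.T@d*1e3)[:2].round(1),"F",s["contact_force"].round(1),"w",round(s["width"],4))
E
python3 - <<'E'
from fit import *
report(manip.get_state(),(.5047,.0083))
E
```

```text
t 6.78 tcp [0.5105 0.0129 0.2064] foot [0.5053 0.0123] 0.1169 lean [-0.058 -0.007] tiltz [-0.043 -0.002] yaw 101.2 tool dx,dy [-3.8 -1.4] F [-0.1 -0.4 -0.2] w 0.0172
```

{"op": "carry_out", "data": {
  "series": [
    [[-3.5,-1.5,3],0],
    [[0,0,8],0],
    [[0,0,3],0],
    [[0,0,0.5],0]
  ],
  "squeeze": 30
}}

```text
clock: 7.12
position: [0.5095, 0.0088, 0.191]
ee_rot: [-0.015, 0.635, 0.773, -0.014]
contact_force: [0.5, -0.7, -1.4]
width: 0.0169
```

```bash
python3 - <<'E'
from fit import *
v=shot("wrist");report(v[4],(.5047,.0083));pickle.dump(v,open("w5.pkl","wb"));cv2.imwrite("pics/w5.png",v[0])
for k,a in ANG.items():
    print(k,proj(v,(.5047+.047*np.cos(.16+np.radians(a)),.0083+.047*np.sin(.16+np.radians(a)),.154)).round())
E
```

```text
t 7.12 tcp [0.5095 0.0088 0.191 ] foot [0.5044 0.0081] 0.1015 lean [-0.057 -0.008] tiltz [-0.042 -0.003] yaw 101.2 tool dx,dy [0.1 0.3] F [ 0.5 -0.7 -1.4] w 0.0169
yellow [351. 278.]
orange [358. 195.]
red [282. 146.]
purple [201. 190.]
magenta [203. 274.]
```

View pics/w5.png

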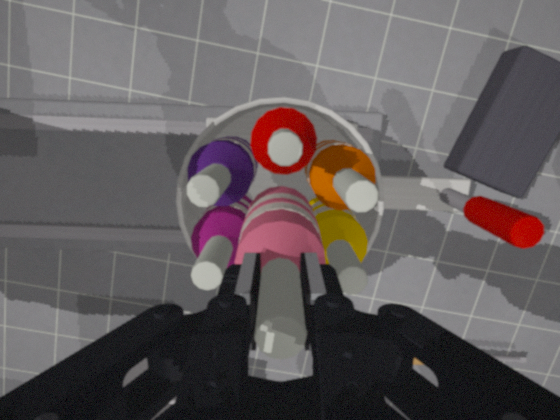

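The caps show the pink bottle central between its neighbours: the mean of four caps is at column 280.5 and the tool plane at 281. Lowering slowly.

{"op": "carry_out", "data": {
  "series": [
    [[0.5,-0.5,5],0],
    [[0,0,6],0],
    [[0,0,6],0],
    [[0,0,6],0],
    [[0,0,6],0],
    [[0,0,0.5],0]
  ]
}}

```text
clock: 7.67
position: [0.5083, 0.009, 0.1598]
ee_rot: [-0.014, 0.635, 0.772, -0.014]
contact_force: [-0.2, 0.7, -0.9]
width: 0.0168
```

```bash
python3 - <<'E'
from fit import *
report(manip.get_state(),(.5047,.009))
E
```

```text
t 7.67 tcp [0.5083 0.009  0.1598] foot [0.5034 0.0083] 0.0703 lean [-0.055 -0.008] tiltz [-0.04  -0.003] yaw 101.2 tool dx,dy [0.5 1.4] F [-0.2  0.7 -0.9] w 0.0168
```

{"op": "carry_out", "data": {
  "series": [
    [[0.3,1,6],0],
    [[0,0.3,6],0],
    [[0,0.3,6],0],
    [[0,0.3,6],0],
    [[0,0.3,6],0],
    [[0,0.3,6],0],
    [[0,0,0.5],0]
  ]
}}

```text
clock: 8.25
position: [0.5093, 0.0097, 0.1188]
ee_rot: [-0.015, 0.635, 0.772, -0.014]
contact_force: [0.2, -1.2, -0.8]
width: 0.017
```

```bash
python3 - <<'E'
from fit import *
report(manip.get_state(),(.5047,.009))
E
```

```text
t 8.25 tcp [0.5093 0.0097 0.1188] foot [0.5043 0.009 ] 0.0293 lean [-0.055 -0.008] tiltz [-0.04  -0.003] yaw 101.2 tool dx,dy [-0.   0.4] F [ 0.2 -1.2 -0.8] w 0.017
```

{"op": "carry_out", "data": {
  "series": [
    [[0,0.1,2],0],
    [[0,0.1,2],0],
    [[0,0.1,1.5],0]
  ]
}}

```text
clock: 8.5
position: [0.5099, 0.0096, 0.1141]
ee_rot: [-0.014, 0.635, 0.772, -0.014]
contact_force: [-4.0, -0.1, 17.9]
width: 0.017
```

{"op": "carry_out", "data": {
  "series": [
    [[0,0,1],0]
  ]
}}

```text
clock: 8.58
position: [0.5098, 0.0096, 0.1143]
ee_rot: [-0.014, 0.635, 0.773, -0.014]
contact_force: [-1.6, -0.7, 3.9]
width: 0.017
```

{"op": "carry_out", "data": {
  "series": [
    [[0,0,1],0]
  ]
}}

```text
clock: 8.67
position: [0.5097, 0.0096, 0.1143]
ee_rot: [-0.014, 0.635, 0.773, -0.014]
contact_force: [-2.4, -1.1, 3.4]
width: 0.0168
```

On the floor (contact at z 0.114, as expected). Release with a small opening and rise.

{"op": "carry_out", "data": {
  "series": [
    [[0,0,0.3],0],
    [[0,0,0.3],0],
    [[0,0,0.3],0]
  ],
  "fingers": 30
}}

```text
clock: 8.92
position: [0.5108, 0.0096, 0.1142]
ee_rot: [-0.013, 0.635, 0.773, -0.013]
contact_force: [0.2, -0.1, 0.4]
width: 0.0301
```

{"op": "carry_out", "data": {
  "series": [
    [[0,0.3,-8],0],
    [[0,-0.3,-12],0],
    [[0,-0.7,-20],0],
    [[0,0,-40],0],
    [[0,0,-40],0],
    [[0,0,-20],0],
    [[0,0,0],0]
  ]
}}

```text
clock: 9.5
position: [0.5147, 0.0102, 0.2602]
ee_rot: [-0.015, 0.635, 0.772, -0.014]
contact_force: [0.9, -0.3, 0.8]
width: 0.0302
```

```bash
python3 - <<'E'
from fit import *
v=shot("wrist");report(v[4],(.5047,.009));pickle.dump(v,open("w6.pkl","wb"));w=shot("scene")
cv2.imwrite("pics/w6.png",np.hstack([cv2.resize(v[0],(448,336)),cv2.resize(w[0][110:235,170:301],(352,336))]))
E
```

```text
t 9.5 tcp [0.5147 0.0102 0.2602] foot [0.5098 0.0095] 0.1707 lean [-0.055 -0.008] tiltz [-0.04  -0.003] yaw 101.2 tool dx,dy [ 0.5 -5.1] F [ 0.9 -0.3  0.8] w 0.0302
```

View pics/w6.png

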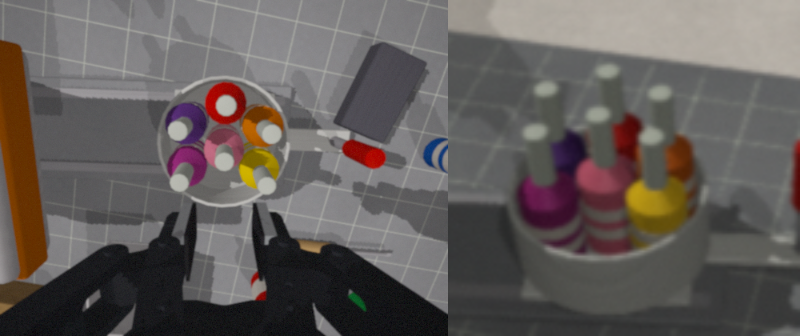

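Pink stands upright in the middle. Refine the drum fit from this frame and blue's position from w2.

```bash
python3 - <<'E'
from fit import *
v=pickle.load(open("w6.pkl","rb"))
px=dict(red=(282,130),orange=(339,166),yellow=(330,230),purple=(222,161),magenta=(224,229))
q=caps(v,px)
for p in (px,q):
    r,_=fit(v,p);print(r.x,(r.fun*1e3).round(1))
print("pink",ray(v,(280,200),.154))
g=cv2.imread("pics/w2.png");print("blue")
# w1-based pose of w2 not stored; use position/rot printed
w=pickle.load(open("w1.pkl","rb"))
s=manip.get_state();b=np.array([.4704,.3144,.19]);print(tool(v,b-s["position"]))
E
```

```text
red [ 13  13  24  26 507] [282.4 131.6]
orange [  6  10  31  28 639] [336.3 165.3]
yellow [  0   4  40  45 979] [324.3 233.9]
purple [ 12  14  25  25 504] [221.7 163.2]
magenta [ 12  10  24  25 471] [223.3 227.7]
[0.50476813 0.00907843 0.15759969] [-0.2  0.4 -0.5  0.5  0.2 -2.4 -1.  -0.1  1.5  1.6]
[0.50584599 0.00778179 0.13658222] [-0.2  1.2 -2.5 -0.8  1.9 -4.1  0.4  0.9  0.3  2.9]
pink [0.50663999 0.01021011 0.154     ]
blue
[306.1  20.1  67.4]
```

{"op": "carry_out", "data": {
  "series": [
    [[15,1,0],0],
    [[30,2,0],0],
    [[38,3,0],0],
    [[38,3,0],0],
    [[38,3,0],0],
    [[38,3,0],0],
    [[38,3,0],0],
    [[35,2,0],0],
    [[20,0,0],0],
    [[6,0,0],0]
  ],
  "fingers": 45
}}

```text
clock: 10.43
position: [0.4648, 0.3119, 0.236]
ee_rot: [-0.027, 0.638, 0.769, -0.03]
contact_force: [0.4, -0.4, -0.8]
width: 0.0452
```

{"op": "carry_out", "data": {
  "series": [
    [[0,0,15],0],
    [[0,0,30],0],
    [[0,0,15],0],
    [[0,0,5],0],
    [[0,0,0],0],
    [[0,0,0],0]
  ]
}}

```text
clock: 10.93
position: [0.4549, 0.3079, 0.1612]
ee_rot: [-0.029, 0.636, 0.77, -0.038]
contact_force: [0.4, -0.1, 0.9]
width: 0.045
```

```bash
cat > cap.py <<'E'
from fit import *
v=shot("wrist");s=v[4];report(s,(.4704,.3144))
p=proj(v,(.4704,.3144,.13));print("pred",p.round())
a,b=max(int(p[1])-50,0),max(int(p[0])-60,0);c=v[0][a:int(p[1])+50,b:b+120]
m=(c.min(2)>130).astype(np.uint8);m=cv2.morphologyEx(m,cv2.MORPH_OPEN,np.ones((5,5)));k,l,st,ce=cv2.connectedComponentsWithStats(m)
for i in range(1,k):
    if st[i,4]>100:
        u=ce[i]+[b,a];e=u.copy();e[1]=a+st[i,1]+st[i,3]-st[i,2]/2.2
        for uu in(u,e):
            r=ray(v,uu,.13);print(st[i],uu.round(),r.round(4),tool(v,np.append(r[:2],s["position"][2])-s["position"]))
E
python3 cap.py
```

```text
t 10.93 tcp [0.4549 0.3079 0.1612] foot [0.4452 0.3055] 0.0717 lean [-0.108 -0.027] tiltz [-0.093 -0.022] yaw 100.9 tool dx,dy [ 4.  26.3] F [ 0.4 -0.1  0.9] w 0.045
pred [285. 280.]
[ 43  40  24  28 344] [276. 286.] [0.4742 0.3105 0.13  ] [-1.1 19.3 -1.8]
[ 43  40  24  28 344] [276. 287.] [0.475  0.3106 0.13  ] [-1.1 20.1 -1.9]
```

{"op": "carry_out", "data": {
  "series": [
    [[0,20,-5],0]
  ]
}}

```text
clock: 11.07
position: [0.4718, 0.3106, 0.1648]
ee_rot: [-0.03, 0.636, 0.77, -0.04]
contact_force: [0.2, 0.1, -0.4]
width: 0.045
```

{"op": "carry_out", "data": {
  "series": [
    [[0,20,-5],0]
  ]
}}

```text
clock: 11.15
position: [0.4924, 0.3142, 0.1689]
ee_rot: [-0.03, 0.636, 0.77, -0.039]
contact_force: [-0.4, 0.0, 0.8]
width: 0.0447
```

{"op": "carry_out", "data": {
  "series": [
    [[0,0,0],0],
    [[0,0,0],0],
    [[0,0,0],0]
  ]
}}

```text
clock: 11.4
position: [0.4978, 0.3144, 0.1718]
ee_rot: [-0.028, 0.637, 0.769, -0.036]
contact_force: [-0.1, 0.1, 0.5]
width: 0.0448
```

{"op": "carry_out", "data": {
  "series": [
    [[0,-10,0],0],
    [[0,-10,0],0]
  ]
}}

```text
clock: 11.57
position: [0.4777, 0.3103, 0.1739]
ee_rot: [-0.028, 0.638, 0.769, -0.035]
contact_force: [-0.3, -0.2, 0.2]
width: 0.0451
```

{"op": "carry_out", "data": {
  "series": [
    [[0,0,0],0],
    [[0,0,0],0],
    [[0,0,0],0]
  ]
}}

```text
clock: 11.82
position: [0.4721, 0.3092, 0.175]
ee_rot: [-0.028, 0.637, 0.769, -0.037]
contact_force: [0.7, -0.0, 0.2]
width: 0.0451
```

The tool tilt is now 5.3°: the shoulder sags about 24 mm on fast sideways moves and each row keeps it. I'll test whether a fast-up, slow-down cycle undoes it.

{"op": "carry_out", "data": {
  "series": [
    [[0,0,-41],0],
    [[0,0,-41],0],
    [[0,0,-41],0],
    [[0,0,0],0],
    [[0,0,0],0]
  ]
}}

```text
clock: 12.23
position: [0.4793, 0.3106, 0.2991]
ee_rot: [-0.03, 0.636, 0.77, -0.041]
contact_force: [0.1, -0.4, -0.3]
width: 0.0452
```

{"op": "carry_out", "data": {
  "series": [
    [[0,0,12],0],
    [[0,0,12],0],
    [[0,0,12],0],
    [[0,0,12],0],
    [[0,0,12],0],
    [[0,0,12],0],
    [[0,0,12],0],
    [[0,0,12],0],
    [[0,0,12],0],
    [[0,0,12],0]
  ]
}}

```text
clock: 13.07
position: [0.4652, 0.3073, 0.1704]
ee_rot: [-0.03, 0.636, 0.77, -0.041]
contact_force: [-0.0, -0.2, -0.4]
width: 0.0454
```

{"op": "carry_out", "data": {
  "series": [
    [[20,0,0],0],
    [[40,0,0],0],
    [[40,0,0],0],
    [[20,0,0],0]
  ]
}}

```text
clock: 13.4
position: [0.4385, 0.4211, 0.1607]
ee_rot: [-0.031, 0.639, 0.767, -0.049]
contact_force: [-0.2, 0.6, -0.2]
width: 0.0452
```

{"op": "carry_out", "data": {
  "series": [
    [[-12,0,0],0],
    [[-12,0,0],0],
    [[-12,0,0],0],
    [[-12,0,0],0],
    [[-12,0,0],0],
    [[-12,0,0],0],
    [[-12,0,0],0],
    [[-12,0,0],0],
    [[-12,0,0],0],
    [[-12,0,0],0]
  ]
}}

```text
clock: 14.23
position: [0.4591, 0.292, 0.1583]
ee_rot: [-0.032, 0.638, 0.767, -0.051]
contact_force: [-0.1, 1.0, 0.5]
width: 0.0452
```

Fast sideways moves cause the sag (it goes with speed squared) and slow ones hardly do. A constant tilt is harmless if it is the same at grip and placing, so from here I go sideways slowly.

{"op": "carry_out", "data": {
  "series": [
    [[10,5,0],0],
    [[8,5,0],0],
    [[0,2,0],0],
    [[0,0,0],0],
    [[0,0,0],0],
    [[0,0,0],0]
  ]
}}

```text
clock: 14.73
position: [0.4698, 0.3092, 0.157]
ee_rot: [-0.032, 0.64, 0.766, -0.051]
contact_force: [0.1, 0.4, -0.2]
width: 0.0449
```

```bash
python3 cap.py; python3 - <<'E'
from fit import *
v=shot("wrist");pickle.dump(v,open("w7.pkl","wb"));cv2.imwrite("pics/w7.png",v[0]);print(v[4]["position"])
E
```

```text
t 14.73 tcp [0.4698 0.3092 0.157 ] foot [0.4583 0.3054] 0.0675 lean [-0.129 -0.043] tiltz [-0.114 -0.038] yaw 100.4 tool dx,dy [ 6.7 13.5] F [ 0.1  0.4 -0.2] w 0.0449
pred [289. 257.]
[ 47  36  26  10 207] [287. 248.] [0.4655 0.3128 0.13  ] [ 4.3 -3.6  0.4]
[ 47  36  26  10 207] [287. 241.] [0.4621 0.3122 0.13  ] [ 4.3 -7.   0.8]
[0.46972537 0.30921743 0.15699586]
```

View pics/w7.png

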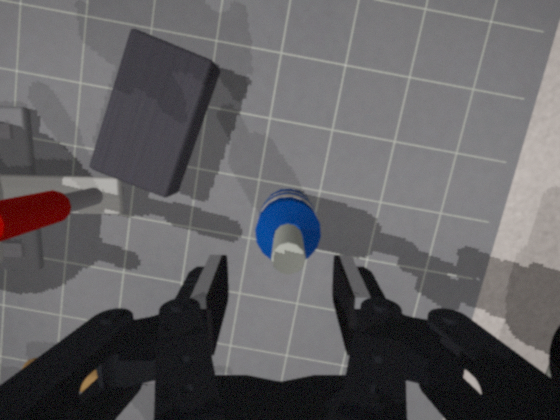

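The blue cap's top at (289,258) matches the predicted (289,257) for (0.4704,0.3144). I'll descend vertically, allowing for the tilt.

{"op": "carry_out", "data": {
  "series": [
    [[5,1,10],0],
    [[0.5,2,20],0],
    [[0,2,20],0],
    [[0,1,10],0],
    [[0,0,3],0]
  ]
}}

```text
clock: 15.25
position: [0.4672, 0.3157, 0.0908]
ee_rot: [-0.031, 0.639, 0.767, -0.049]
contact_force: [-0.4, 0.7, -0.2]
width: 0.0447
```

{"op": "carry_out", "data": {
  "series": [
    [[0,0,0.4],0],
    [[0,0,0.4],0]
  ]
}}

```text
clock: 15.42
position: [0.4657, 0.3157, 0.0883]
ee_rot: [-0.032, 0.639, 0.767, -0.051]
contact_force: [-0.9, 0.2, -0.2]
width: 0.0453
```

{"op": "carry_out", "data": {
  "series": [
    [[-2,2,-2],0],
    [[0,0.5,0],0]
  ]
}}

```text
clock: 15.58
position: [0.469, 0.3146, 0.0906]
ee_rot: [-0.032, 0.639, 0.767, -0.05]
contact_force: [-0.2, 0.9, -0.2]
width: 0.0451
```

{"op": "carry_out", "data": {
  "series": [
    [[0,0,0.2],0],
    [[0,0,0.2],0],
    [[0,0,0.2],0],
    [[0,0,0.2],0],
    [[0,0,0.2],0]
  ],
  "fingers": 5,
  "squeeze": 40
}}

```text
clock: 16.0
position: [0.4708, 0.3151, 0.0919]
ee_rot: [-0.031, 0.639, 0.767, -0.048]
contact_force: [0.5, -0.2, -0.7]
width: 0.017
```

```bash
python3 - <<'E'
from fit import *
s=manip.get_state();report(s,(0,0));print(rot(s["ee_rot"]).round(3))
E
```

```text
t 16.0 tcp [0.4708 0.3151 0.0919] foot [0.4597 0.3116] 0.0024 lean [-0.124 -0.039] tiltz [-0.109 -0.034] yaw 100.5 tool dx,dy [-223. -505.] F [ 0.5 -0.2 -0.7] w 0.017
[[-0.182  0.977 -0.109]
 [ 0.983  0.179 -0.034]
 [-0.014 -0.113 -0.993]]
```

{"op": "carry_out", "data": {
  "series": [
    [[0,-1,-10],0],
    [[0,-2,-20],0],
    [[-0.5,-4,-30],0],
    [[-0.5,-4,-35],0],
    [[-0.5,-4,-35],0],
    [[-0.5,-4,-35],0],
    [[-0.5,-2,-20],0],
    [[0,-1,-8],0],
    [[0,0,0],0],
    [[0,0,0],0]
  ]
}}

```text
clock: 16.83
position: [0.4684, 0.3145, 0.2981]
ee_rot: [-0.032, 0.639, 0.767, -0.05]
contact_force: [-0.6, 0.6, -0.9]
width: 0.0171
```

{"op": "carry_out", "data": {
  "series": [
    [[-8,0.5,0],0],
    [[-13,1.1,0],0],
    [[-13,1.1,0],0],
    [[-13,1.1,0],0],
    [[-13,1.1,0],0],
    [[-13,1.1,0],0],
    [[-13,1.1,0],0],
    [[-13,1.1,0],0],
    [[-13,1.1,0],0],
    [[-13,1.1,0],0]
  ]
}}

```text
clock: 17.67
position: [0.5001, 0.1775, 0.2887]
ee_rot: [-0.036, 0.639, 0.766, -0.059]
contact_force: [0.7, -0.8, -0.8]
width: 0.0173
```

```bash
cat > r.py <<'E'
from fit import *
s=manip.get_state();report(s,(.5516,.0164),zg=(-.109,-.034),L=.0919)
E
python3 r.py
```

```text
t 17.67 tcp [0.5001 0.1775 0.2887] foot [0.498  0.1765] 0.1968 lean [-0.022 -0.011] tiltz [-0.131 -0.045] yaw 100.4 tool dx,dy [-167.1   24.1] F [ 0.7 -0.8 -0.8] w 0.0173
```

{"op": "carry_out", "data": {
  "series": [
    [[-9,1,0],0],
    [[-8,1,0],0],
    [[-8,1.2,0],0],
    [[-8,1.2,0],0],
    [[-8,1.2,0],0],
    [[-8,1.2,0],0],
    [[-8,1.2,0],0],
    [[-8,1.2,0],0],
    [[-8,1.2,0],0],
    [[-8,1.2,0],0]
  ]
}}

```text
clock: 18.5
position: [0.528, 0.0885, 0.2873]
ee_rot: [-0.037, 0.641, 0.765, -0.06]
contact_force: [-1.3, -0.1, -0.5]
width: 0.017
```

{"op": "carry_out", "data": {
  "series": [
    [[-8,1,0],0],
    [[-8,1,0],0],
    [[-8,1.2,0],0],
    [[-8,1.2,0],0],
    [[-8,1.2,0],0],
    [[-8,1.2,0],0],
    [[-8,1.2,0],0],
    [[-8,1.2,0],0],
    [[-4,1.2,0],0],
    [[0,0,0],0]
  ]
}}

```text
clock: 19.33
position: [0.5532, 0.0144, 0.287]
ee_rot: [-0.037, 0.641, 0.764, -0.061]
contact_force: [0.6, 0.6, -1.5]
width: 0.0171
```

```bash
python3 r.py
```

```text
t 19.33 tcp [0.5532 0.0144 0.287 ] foot [0.5509 0.0133] 0.1951 lean [-0.025 -0.011] tiltz [-0.134 -0.045] yaw 100.1 tool dx,dy [2.9 1.2] F [ 0.6  0.6 -1.5] w 0.0171
```

{"op": "carry_out", "data": {
  "series": [
    [[2,2,6],0],
    [[1,2,12],0],
    [[0.3,2,15],0],
    [[0.3,2,15],0],
    [[0.3,2,15],0],
    [[0.3,1.5,10],0],
    [[0,0.5,4],0],
    [[0,0,0],0],
    [[0,0,0],0]
  ]
}}

```text
clock: 20.08
position: [0.5538, 0.0208, 0.2042]
ee_rot: [-0.038, 0.64, 0.765, -0.059]
contact_force: [0.1, 0.6, -0.6]
width: 0.0169
```

```bash
python3 r.py; python3 - <<'E'
from fit import *
v=shot("wrist");cv2.imwrite("pics/w8.png",v[0]);pickle.dump(v,open("w8.pkl","wb"))
for k,a in ANG.items():
    print(k,proj(v,(.5048+.047*np.cos(.158+np.radians(a)),.009+.047*np.sin(.158+np.radians(a)),.154)).round())
print(proj(v,(.5048,.009,.154)).round(),proj(v,(.4815,.158,.13)).round())
E
```

```text
t 20.08 tcp [0.5538 0.0208 0.2042] foot [0.5515 0.0201] 0.1123 lean [-0.024 -0.008] tiltz [-0.133 -0.042] yaw 100.2 tool dx,dy [-3.6 -0.6] F [ 0.1  0.6 -0.6] w 0.0169
yellow [346. 199.]
orange [350. 114.]
red [276.  67.]
purple [201. 111.]
magenta [202. 196.]
[275. 156.] [521. 161.]
```

View pics/w8.png

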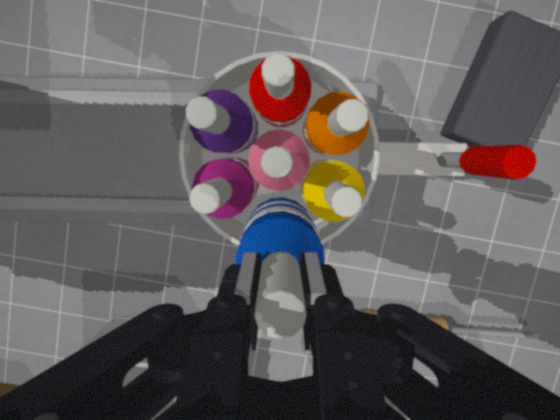

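All five outer caps match the fit to 1–2 mm. Pink's cap sits about 3 mm towards the empty place, so I aim about 1 mm further out and lower slowly.

{"op": "carry_out", "data": {
  "series": [
    [[-2,1.2,3],0],
    [[-0.5,1,6],0],
    [[0.1,0.8,6],0],
    [[0,0,0.5],0]
  ],
  "squeeze": 30
}}

```text
clock: 20.47
position: [0.5573, 0.018, 0.19]
ee_rot: [-0.035, 0.64, 0.765, -0.057]
contact_force: [-0.5, -0.4, -1.5]
width: 0.0165
```

```bash
sed -i 's/(.5516,.0164)/(.5526,.0174)/' r.py; python3 r.py
```

```text
t 20.47 tcp [0.5573 0.018  0.19  ] foot [0.5556 0.0172] 0.0981 lean [-0.018 -0.009] tiltz [-0.127 -0.043] yaw 100.2 tool dx,dy [ 0.7 -2.9] F [-0.5 -0.4 -1.5] w 0.0165
```

{"op": "carry_out", "data": {
  "series": [
    [[0.5,-2.5,1],0],
    [[0.1,0,4],0],
    [[0,0,0.3],0]
  ]
}}

```text
clock: 20.72
position: [0.5537, 0.0177, 0.1845]
ee_rot: [-0.035, 0.641, 0.765, -0.057]
contact_force: [-0.8, -0.6, -0.5]
width: 0.0168
```

```bash
python3 r.py
```

```text
t 20.72 tcp [0.5537 0.0177 0.1845] foot [0.552 0.017] 0.0926 lean [-0.018 -0.009] tiltz [-0.127 -0.043] yaw 100.2 tool dx,dy [0.3 0.7] F [-0.8 -0.6 -0.5] w 0.0168
```

{"op": "carry_out", "data": {
  "series": [
    [[0.2,1,5],0],
    [[0.1,0.7,6],0],
    [[0.1,0.6,6],0],
    [[0.1,0.6,6],0],
    [[0,0,0.3],0]
  ]
}}

```text
clock: 21.13
position: [0.5533, 0.0177, 0.1586]
ee_rot: [-0.035, 0.641, 0.765, -0.057]
contact_force: [-0.1, -0.8, -0.5]
width: 0.0169
```

```bash
python3 r.py
```

```text
t 21.13 tcp [0.5533 0.0177 0.1586] foot [0.5516 0.017 ] 0.0667 lean [-0.018 -0.008] tiltz [-0.127 -0.042] yaw 100.2 tool dx,dy [0.2 1.1] F [-0.1 -0.8 -0.5] w 0.0169
```

No contact so far, and the foot is below the rim. Continuing.

{"op": "carry_out", "data": {
  "series": [
    [[0.1,1,5],0],
    [[0.1,0.8,6],0],
    [[0.1,0.7,6],0],
    [[0.1,0.7,6],0],
    [[0,0,0.3],0]
  ]
}}

```text
clock: 21.55
position: [0.5531, 0.0178, 0.132]
ee_rot: [-0.036, 0.641, 0.765, -0.058]
contact_force: [-0.2, 0.5, -1.2]
width: 0.017
```

{"op": "carry_out", "data": {
  "series": [
    [[0.1,0.7,5],0],
    [[0.1,0.6,5],0],
    [[0.1,0.2,1],0]
  ]
}}

```text
clock: 21.8
position: [0.5533, 0.0178, 0.1197]
ee_rot: [-0.035, 0.641, 0.765, -0.057]
contact_force: [0.1, 1.2, -1.7]
width: 0.0165
```

```bash
python3 r.py
```

```text
t 21.8 tcp [0.5533 0.0178 0.1197] foot [0.5516 0.0171] 0.0278 lean [-0.019 -0.008] tiltz [-0.128 -0.042] yaw 100.2 tool dx,dy [0.2 1.1] F [ 0.1  1.2 -1.7] w 0.0165
```

{"op": "carry_out", "data": {
  "series": [
    [[0,0.3,2],0],
    [[0,0.2,1.5],0]
  ]
}}

```text
clock: 21.97
position: [0.5534, 0.0177, 0.1158]
ee_rot: [-0.035, 0.641, 0.765, -0.057]
contact_force: [-0.5, -0.6, 8.2]
width: 0.017
```

{"op": "carry_out", "data": {
  "series": [
    [[0,0.1,1],0]
  ]
}}

```text
clock: 22.05
position: [0.5536, 0.0177, 0.1158]
ee_rot: [-0.035, 0.641, 0.765, -0.057]
contact_force: [-1.4, -0.1, 10.8]
width: 0.0171
```

{"op": "carry_out", "data": {
  "series": [
    [[0,0.1,1],0]
  ]
}}

```text
clock: 22.13
position: [0.5537, 0.0177, 0.1159]
ee_rot: [-0.035, 0.641, 0.765, -0.057]
contact_force: [-1.7, 0.9, 3.8]
width: 0.0171
```

Seated: contact at z 0.1158 against 0.1159 expected. Release and rise vertically.

{"op": "carry_out", "data": {
  "series": [
    [[0,0,0.2],0],
    [[0,0,0.2],0],
    [[0,0,0.2],0]
  ],
  "fingers": 30
}}

```text
clock: 22.38
position: [0.5545, 0.0176, 0.1164]
ee_rot: [-0.034, 0.641, 0.765, -0.056]
contact_force: [0.2, 0.5, -0.1]
width: 0.0299
```

{"op": "carry_out", "data": {
  "series": [
    [[0,-1,-8],0],
    [[0,-1.5,-12],0],
    [[0,-2,-20],0],
    [[0,-4,-30],0],
    [[0,-4,-30],0],
    [[0,-2,-15],0],
    [[0,0,0],0],
    [[0,0,0],0]
  ]
}}

```text
clock: 23.05
position: [0.5541, 0.0201, 0.2389]
ee_rot: [-0.034, 0.641, 0.765, -0.057]
contact_force: [1.3, -0.5, 0.2]
width: 0.0301
```

```bash
python3 - <<'E'
from fit import *
v=shot("wrist");s=v[4];report(s,(.4815,.158));print(rot(s["ee_rot"]).round(3));cv2.imwrite("pics/w9.png",v[0]);pickle.dump(v,open("w9.pkl","wb"))
# bright neutral blobs = caps
c=v[0];m=((c.min(2)>150)&(c.max(2).astype(int)-c.min(2)<30)).astype(np.uint8);m=cv2.morphologyEx(m,cv2.MORPH_OPEN,np.ones((7,7)))
n,l,st,ce=cv2.connectedComponentsWithStats(m)
for i in range(1,n):
    r=ray(v,ce[i],.154)
    if 100<st[i,4]<1200: print(st[i],ce[i].round(),r[:2].round(4),"dist",round(np.hypot(*(r[:2]-[.5048,.0095]))*1e3,1))
h=cv2.cvtColor(c,cv2.COLOR_BGR2HSV);m=(((h[...,0]<6)|(h[...,0]>174))&(h[...,1]>180)&(h[...,2]>90)).astype(np.uint8)
n,l,st,ce=cv2.connectedComponentsWithStats(m)
for i in range(1,n):
    if st[i,4]>300: print("red",st[i],ce[i].round())
print("handle pred",proj(v,(.4815,.158,.13)),proj(v,(.4815,.158,.07)))
E
```

```text
t 23.05 tcp [0.5541 0.0201 0.2389] foot [0.5416 0.0158] 0.1494 lean [-0.14  -0.048] tiltz [-0.125 -0.043] yaw 100.2 tool dx,dy [150.5 -34.1] F [ 1.3 -0.5  0.2] w 0.0301
[[-0.177  0.976 -0.125]
 [ 0.984  0.173 -0.043]
 [-0.02  -0.131 -0.991]]
[268  68  25  25 524] [280.  80.] [0.4594 0.0025] dist 46.0
[ 85  95  35   9 268] [102.  99.] [ 0.4906 -0.1078] dist 118.1
[202 105  24  25 498] [214. 117.] [ 0.489  -0.0353] dist 47.6
[331 107  26  26 545] [343. 119.] [0.4759 0.0464] dist 46.8
[408 142  38   9 287] [426. 146.] [0.483  0.1017] dist 94.8
[267 147  25  25 517] [279. 159.] [0.508  0.0103] dist 3.3
[205 179  24  24 487] [217. 191.] [ 0.5356 -0.0265] dist 47.3
[326 182  26  24 504] [339. 193.] [0.5229 0.0529] dist 47.0
[265 216  23  26 512] [276. 228.] [0.5535 0.0163] dist 49.2
red [ 255   67   54   57 1498] [282. 100.]
red [ 443  145   62   29 1497] [474. 158.]
handle pred [491.61500399 158.39279545] [453.02112642 156.77674224]
```

All seven caps are at their places: distances from the drum centre are 3 mm for the middle bottle and 46–49 mm for the others. Next the handle, at about (0.4813,0.1575).

{"op": "carry_out", "data": {
  "series": [
    [[8,-3,0],0],
    [[10,-3.5,0],0],
    [[10,-3.5,0],0],
    [[10,-3.5,0],0],
    [[10,-3.5,0],0],
    [[10,-3.5,0],0],
    [[10,-3.5,0],0],
    [[10,-3.5,0],0],
    [[10,-3.5,0],0],
    [[10,-3.5,0],0]
  ],
  "fingers": 65
}}

```text
clock: 23.93
position: [0.494, 0.1199, 0.2355]
ee_rot: [-0.04, 0.64, 0.765, -0.061]
contact_force: [0.0, -0.3, 0.1]
width: 0.0647
```

{"op": "carry_out", "data": {
  "series": [
    [[10,-3.5,0],0],
    [[10,-3.5,0],0],
    [[10,-3.5,0],0],
    [[8,-3.5,0],0],
    [[4,-1,0],0],
    [[0,0,0],0],
    [[0,0,0],0]
  ]
}}

```text
clock: 24.52
position: [0.4681, 0.1654, 0.2378]
ee_rot: [-0.039, 0.639, 0.766, -0.06]
contact_force: [-0.3, 0.9, 0.4]
width: 0.0654
```

```bash
cat > hd.py <<'E'
from fit import *
s=manip.get_state();A=rot(s["ee_rot"]);g=s["position"]-.019*A[:,2];print(s["clock"],s["position"].round(4),A.round(3)[:,2],"grasp",g.round(4),"to go",tool((0,0,0,0,s),np.array([.4813,.1575,.105])-g))
E
python3 hd.py
python3 - <<'E'
from fit import *
v=shot("wrist");cv2.imwrite("pics/w10.png",v[0])
h=cv2.cvtColor(v[0],cv2.COLOR_BGR2HSV);m=(((h[...,0]<6)|(h[...,0]>174))&(h[...,1]>180)&(h[...,2]>90)).astype(np.uint8)
n,l,st,ce=cv2.connectedComponentsWithStats(m)
for i in range(1,n):
    if st[i,4]>300: print("red",st[i],ce[i].round())
for r in (0,):
  P=np.array([proj(v,(.4813+.011*np.cos(a),.1575+.011*np.sin(a),z)) for a in np.arange(0,6.3,.2) for z in (.07,.13)]);print(P.min(0).round(),P.max(0).round())
E
```

```text
24.5167 [0.4681 0.1654 0.2378] [-0.137 -0.042 -0.99 ] grasp [0.4707 0.1662 0.2567] to go [ -7.9  30.4 149. ]
red [  63  144   51   54 1541] [ 92. 170.]
red [254 216  28  38 717] [267. 237.]
[253. 213.] [283. 255.]
```

The handle's red blob coincides with the prediction. Go down on it.

{"op": "carry_out", "data": {
  "series": [
    [[-7,12,5],0],
    [[-1,5,20],0],
    [[0,3,25],0],
    [[0,3,25],0],
    [[0,3,25],0],
    [[0,2,20],0],
    [[0,1,14],0],
    [[0,0.5,7],0],
    [[0,0,1],0]
  ]
}}

```text
clock: 25.32
position: [0.4926, 0.1488, 0.0844]
ee_rot: [-0.034, 0.642, 0.764, -0.058]
contact_force: [1.0, -1.1, 0.8]
width: 0.0652
```

```bash
python3 hd.py
```

```text
25.3167 [0.4926 0.1488 0.0844] [-0.126 -0.044 -0.991] grasp [0.495  0.1497 0.1032] to go [ 10.1 -12.3  -0.4]
```

{"op": "carry_out", "data": {
  "series": [
    [[5,-6,0],0],
    [[4.5,-5,0],0],
    [[0,0,0.3],0],
    [[0,0,0.3],0]
  ]
}}

```text
clock: 25.65
position: [0.4815, 0.1561, 0.0861]
ee_rot: [-0.034, 0.643, 0.763, -0.057]
contact_force: [-0.2, -0.3, -0.7]
width: 0.0652
```

```bash
python3 hd.py
```

```text
25.65 [0.4815 0.1561 0.0861] [-0.124 -0.043 -0.991] grasp [0.4839 0.1569 0.105 ] to go [ 1.  -2.4  0.3]
```

{"op": "carry_out", "data": {
  "series": [
    [[0.5,-1.5,0.3],0],
    [[0,0,0.3],0],
    [[0,0,0.3],0],
    [[0,0,0.3],0],
    [[0,0,0.3],0],
    [[0,0,0.3],0],
    [[0,0,0.3],0]
  ],
  "fingers": 10,
  "squeeze": 30
}}

```text
clock: 26.23
position: [0.4812, 0.1561, 0.0879]
ee_rot: [-0.031, 0.642, 0.764, -0.054]
contact_force: [-0.0, -2.8, 3.3]
width: 0.0215
```

{"op": "carry_out", "data": {
  "series": [
    [[-2,0,0],0],
    [[-4,0,0],0],
    [[-6,0,0.2],0],
    [[-8,0,0.2],0],
    [[-8,0,0.2],0],
    [[-8,0,0.2],0]
  ]
}}

```text
clock: 26.73
position: [0.4866, 0.122, 0.0879]
ee_rot: [-0.034, 0.642, 0.764, -0.052]
contact_force: [-1.4, 1.2, 3.3]
width: 0.0215
```

```bash
python3 hd.py
```

```text
26.7333 [0.4866 0.122  0.0879] [-0.119 -0.037 -0.992] grasp [0.4889 0.1227 0.1068] to go [35.6 -1.3  1.4]
```

Sliding nicely along the rail with low force. Continue.

{"op": "carry_out", "data": {
  "series": [
    [[-9,0,0.2],0],
    [[-9,0,0.2],0],
    [[-9,0,0.2],0],
    [[-9,0,0.2],0],
    [[-9,0,0.2],0],
    [[-9,0,0.2],0],
    [[-9,0,0.2],0],
    [[-9,0,0.2],0],
    [[-9,0,0.2],0],
    [[-9,0,0.2],0]
  ]
}}

```text
clock: 27.57
position: [0.5026, 0.0218, 0.0879]
ee_rot: [-0.034, 0.643, 0.763, -0.053]
contact_force: [-1.0, 2.3, 4.4]
width: 0.0214
```

```bash
python3 hd.py; python3 r.py
```

```text
27.5667 [0.5026 0.0218 0.0879] [-0.121 -0.038 -0.992] grasp [0.5049 0.0225 0.1068] to go [137.1  -0.2  -0.5]
t 27.57 tcp [0.5026 0.0218 0.0879] foot [0.5015 0.0214] -0.004 lean [-0.012 -0.004] tiltz [-0.121 -0.038] yaw 99.9 tool dx,dy [-12.7  49.3] F [-1.   2.3  4.4] w 0.0214
```

{"op": "carry_out", "data": {
  "series": [
    [[-9,0,0.2],0],
    [[-9,0,0.2],0],
    [[-9,0,0.2],0],
    [[-9,0,0.2],0],
    [[-8,0,0.2],0],
    [[-7,0,0.2],0],
    [[-6,0,0.2],0],
    [[-5,0,0.2],0],
    [[-4,0,0.2],0]
  ]
}}

```text
clock: 28.32
position: [0.5145, -0.053, 0.0879]
ee_rot: [-0.034, 0.643, 0.763, -0.054]
contact_force: [-0.6, 1.7, 6.1]
width: 0.0212
```

{"op": "carry_out", "data": {
  "series": [
    [[-3,0,0.2],0],
    [[-3,0,0.2],0],
    [[-3,0,0.2],0]
  ]
}}

```text
clock: 28.57
position: [0.5158, -0.0612, 0.0879]
ee_rot: [-0.036, 0.644, 0.762, -0.052]
contact_force: [-2.0, 20.1, 10.5]
width: 0.0214
```

{"op": "carry_out", "data": {
  "series": [
    [[-3,0,0.2],0],
    [[-3,0,0.2],0]
  ]
}}

```text
clock: 28.73
position: [0.5156, -0.0608, 0.0878]
ee_rot: [-0.042, 0.646, 0.761, -0.047]
contact_force: [-1.3, 12.3, 5.5]
width: 0.0213
```

```bash
python3 hd.py
```

```text
28.7333 [ 0.5156 -0.0608  0.0878] [-0.125 -0.018 -0.992] grasp [ 0.518  -0.0605  0.1066] to go [221.   -0.6   2.3]
```

Against the stop: 20 N, about 220 mm travelled. Let go and rise.

{"op": "carry_out", "data": {
  "series": [
    [[0,0,0],0],
    [[0,0,0],0],
    [[0,0,0],0],
    [[0,0,0],0]
  ],
  "fingers": 60
}}

```text
clock: 29.07
position: [0.5167, -0.0639, 0.0864]
ee_rot: [-0.04, 0.645, 0.761, -0.048]
contact_force: [-1.3, -0.1, 0.5]
width: 0.0598
```

{"op": "carry_out", "data": {
  "series": [
    [[0,-1,-8],0],
    [[0,-2,-15],0],
    [[0,-3,-20],0],
    [[0,-3,-25],0],
    [[0,-3,-25],0],
    [[0,-2,-15],0],
    [[10,-2,-10],0],
    [[10,0,0],0],
    [[0,0,0],0]
  ]
}}

```text
clock: 29.82
position: [0.5129, -0.0481, 0.2127]
ee_rot: [-0.038, 0.646, 0.761, -0.051]
contact_force: [0.6, 0.1, -0.6]
width: 0.0599
```

```bash
python3 hd.py; python3 - <<'E'
from fit import *
v=shot("wrist");a=shot("scene");b=shot("side");s=v[4]
for n,w in(("wf",v),("sf",a),("df",b)):cv2.imwrite(f"pics/{n}.png",w[0])
print(s["contact_force"].round(1),s["width"])
for n,w in (("wrist",v),("scene",a),("side",b)):
    h=cv2.cvtColor(w[0],cv2.COLOR_BGR2HSV);m=(((h[...,0]<6)|(h[...,0]>174))&(h[...,1]>180)&(h[...,2]>90)).astype(np.uint8)
    k,l,st,ce=cv2.connectedComponentsWithStats(m)
    P=np.array([proj(w,(.4813+.157*.22+.011*np.cos(t),.1575-.987*.22+.011*np.sin(t),z)) for t in np.arange(0,6.3,.2) for z in (.07,.13)])
    print(n,"handle pred",P.min(0).round(),(P.max(0)-P.min(0)).round())
    for i in range(1,k):
        if st[i,4]>100:print("  red",st[i])
# caps in scene view
w=a;x,y=.5048+.157*.22,.0092-.987*.22
print([proj(w,(x+.047*np.cos(.158+np.radians(A)),y+.047*np.sin(.158+np.radians(A)),.154)).round() for A in(0,60,120)],proj(w,(x,y,.154)).round())
E
```

```text
29.8167 [ 0.5129 -0.0481  0.2127] [-0.123 -0.028 -0.992] grasp [ 0.5152 -0.0475  0.2315] to go [208.8  15.6 123.9]
[ 0.6  0.1 -0.6] 0.0599128362053518
wrist handle pred [245. 202.] [34. 46.]
  red [247 215  30  33 757]
scene handle pred [184. 155.] [16. 30.]
  red [242 265  24  34 392]
side handle pred [255. 280.] [15. 33.]
  red [ 70   0  18  15 210]
  red [ 92   0  17  13 184]
  red [326 194  22  34 416]
[array([101., 163.]), array([127., 155.]), array([135., 140.])] [110. 146.]
```

The wrist view puts the handle where a full 220 mm of travel would, with the column centre at 262 for both. I'll move the arm clear and check the bottles by colour in the scene view.

{"op": "carry_out", "data": {
  "series": [
    [[10,0,-10],0],
    [[12,0,-10],0],
    [[12,0,-5],0],
    [[12,0,0],0],
    [[12,0,0],0],
    [[12,0,0],0],
    [[12,0,0],0],
    [[12,0,0],0],
    [[8,0,0],0],
    [[0,0,0],0]
  ]
}}

```text
clock: 30.8
position: [0.4957, 0.0642, 0.2347]
ee_rot: [-0.042, 0.645, 0.761, -0.053]
contact_force: [-0.1, -0.5, -0.2]
width: 0.0603
```

```bash
python3 - <<'E'
from fit import *
a=shot("scene");x,y=.5048+.157*.22,.0092-.987*.22
h=cv2.cvtColor(a[0],cv2.COLOR_BGR2HSV);reg=h[100:240,60:230]
R=dict(blue=(105,125),yellow=(22,32),orange=(8,18),magenta=(145,160),purple=(128,144),red=(0,5),pink=(165,178))
H0={"blue":0,**ANG}
def bl(h,off,n):
    m=cv2.inRange(h,(R[n][0],110,50),(R[n][1],255,255));k,l,st,ce=cv2.connectedComponentsWithStats(m)
    return [(*(st[i,:2]+off),*st[i,2:5]) for i in range(1,k) if st[i,4]>25]
for n in R:
    p=np.array([x,y]) if n=="pink" else np.array([x+.047*np.cos(.158+np.radians(H0.get(n,0))),y+.047*np.sin(.158+np.radians(H0.get(n,0)))])
    print(n,"pred cone top/rim-level",proj(a,(*p,.11)).round(),proj(a,(*p,.08)).round(),"blobs x,y,w,h,area",[tuple(map(int,q)) for q in bl(reg,(60,100),n)])
s=manip.get_state();print(s["clock"],s["position"].round(3),s["contact_force"].round(1))
E
```

```text
blue pred cone top/rim-level [109. 180.] [114. 191.] blobs x,y,w,h,area [(101, 179, 25, 21, 366)]
yellow pred cone top/rim-level [134. 173.] [138. 184.] blobs x,y,w,h,area [(126, 171, 24, 22, 368)]
orange pred cone top/rim-level [141. 157.] [145. 168.] blobs x,y,w,h,area [(120, 100, 36, 66, 753), (135, 156, 22, 20, 278)]
magenta pred cone top/rim-level [ 93. 171.] [ 98. 182.] blobs x,y,w,h,area []
purple pred cone top/rim-level [102. 156.] [107. 167.] blobs x,y,w,h,area []
red pred cone top/rim-level [125. 149.] [129. 160.] blobs x,y,w,h,area [(186, 157, 15, 28, 266)]
pink pred cone top/rim-level [117. 164.] [122. 175.] blobs x,y,w,h,area [(112, 171, 17, 11, 100)]
30.85 [0.496 0.064 0.235] [0.7 1.4 0.5]
```

```bash
python3 -c "
from rig import manip
print(manip.sign_off())"
```

```text
the job is handed in; nothing more can be done
None
```

Both bottles are packed in the drum and the carriage is slid in against its stop. I handed the job in at about 31 s of the 67 s; the hand-in gave no verdict.

**Packing:** pink went into the middle place and blue into the outer place at 0°. Each was lowered until it touched the drum floor, within 1 mm of the expected height, and only then let go. Before sliding, a wrist view showed all seven caps in place: pink's 3 mm from the drum centre, the other six at 46–49 mm.

**Sliding:** I gripped the red handle and slid the carriage slowly about 220 mm, until the stop pushed back with 20 N. I then let go and moved the arm clear.

**Last checks:** in the final scene view the blue, yellow, orange and handle blobs lie within about 2 pixels of where they should be, and a small part of pink shows near its place. Magenta, purple and red could not be confirmed after the slide; they should be hidden under the shaker's head and behind the other bottles.

**What disagreed:**
- **Side camera:** its y readings were about 8 mm off the other two views, so I used the wrist camera.
- **Tool tilt:** fast sideways moves tilted the tool by up to 8°. Pink therefore went in leaning about 3° and stood upright once released. I moved blue slowly so that it stayed nearly upright.

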